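Close the test kiln and start the firing

TASK

The loaded test kiln is ready to fire. With the fingertips on the lid's steel outside, push the open lid down gently until it is fully shut, without touching its soft brick lining; then press the start button, the larger of the two round buttons on the control box. Do not press the small stop button, and leave the jar, heart tile, brush and tub where they are.

Things in the scene. Friction and masses are not known exactly. Their poses are not given: they have to be found in the camera images.
- kiln: Tabletop test kiln, fixed: a steel case on feet with thick cream brick walls, 270 mm deep (x), 300 mm wide (y), rim 130 mm above the table, with a grey control box beside it on the right. Origin: on the table under the centre of the case; x points from the front (robot side) to the rear hinge, y left, z up. Its place and yaw change from run to run.
- lid (a joint): Angle of the kiln lid in rad: 0 fully shut (level), growing as it opens upwards about the rear hinge; starts at 0.55 to 0.92, stop at 1.15. The lid is a steel pan 270 mm (front to rear) x 300 x 50 mm thick, 0.7 to 1.1 kg. The hinge is stiff: the lid stays wherever it is left, does not spring back, and must be pushed all the way; 1 to 9 N near the free edge moves it.
- lid_top (a point): Point on the lid's flat steel outer face (its top when shut), midway across, 220 mm from the hinge line, 50 mm from the free edge: a good place to push. 181 mm above the table when shut. Axes turn with the lid: z is the face's outward normal, y along the hinge (left), x from free edge to hinge. A steel lip, 110 mm wide, 5 mm thick, projects 23 mm from the middle of the free edge.
- lid_hinge (a point): Middle of the hinge line, at the kiln's rear rim, 131 mm above the table, level with the underside of the shut lid; the hinge axis is its y axis; axes turn with the lid. The lid's underside carries the soft cream brick lining, 252 x 282 mm, 14 mm thick, set 9 mm inside the steel edge: not to be touched.
- panel (a point): Middle of the sloping top face of the control box, about 122 mm above the table. The box is 172 mm (along the kiln's x) by 112 mm (y); the face slopes up from about 105 mm at its front edge to about 139 mm at its rear edge (0.2 rad), a dark display on its rear part. Axes are the kiln's.
- start_button (a joint): Travel of the start button in m: 0 up, 0.006 fully pressed, sprung back up; 1.5 N starts it and 5 N presses it fully. It is pressed along the normal of the sloping panel (0.2 rad from vertical, leaning to the front of the kiln); pressing straight down works too.
- start_button_top (a point): Centre of the top of the start button when up: round black button 26 mm across, on the left half of the control box's panel, its top 22 mm above the panel and about 10 mm above its round dark housing (42 mm across). z is the outward normal.
- stop_button (a joint): Travel of the stop button in m: 0 up, 0.006 fully pressed, sprung. Not to be pressed.
- stop_button_top (a point): Centre of the top of the stop button: round black button only 14 mm across (housing 30 mm across), nearer the robot and to the right on the same panel, its centre about 77 mm from the start button's.
- glaze_jar: Loose glass jar with steel cap, 68 mm across, 95 mm tall, standing to the left of the kiln. Origin: centre of its underside. Leave alone.
- heart_tile: Loose heart-shaped clay tile with white top, 94 x 86 x 10 mm, lying on the table in front of the kiln. Origin: underside, middle. Leave alone.
- brush: Loose glaze brush lying on the table in front of the kiln, 215 mm long, 11 mm thick. Origin: underside, near the middle; x along the brush towards the bristles. Leave alone.
- tub: Loose open plastic tub, 84 mm across the rim, 75 mm tall, standing to the right of the control box. Origin: centre of its underside. Leave alone.

How it is judged:
By the outcome, as a careful person would: the job done as asked, in the order asked, and still so for the second after the job is handed in, with the robot touching nothing.
It also fails if it takes over 48 s, if anything falls off the work surface, if the arm or the gripper's body presses on something with over 40 N, if the wrist force passes 120 N, or if a joint passes its speed limit or range.

ROBOT

A 7-joint arm with a two-finger parallel gripper is mounted at the origin on the work surface. World frame = base frame: x ahead of the robot, y to its left, z up, the work surface at z = 0. Lengths are in mm, angles in rad, forces in N, time in s.
With the tool pointing down it reaches from about 400 to 875 mm from the base axis. Payload 4.4 kg.
Tool frame: the origin (TCP) lies midway between the tips of the shut fingers; the grasp point (between the pads) lies 19 mm behind it; z points along the fingers, y is the line along which they close (so a half turn about z gives the same grasp; the last joint's range is limited). The gripper opens to 85 mm and grips with 20 to 120 N. Pads are 22 mm wide; open, the fingers measure 114 mm over their backs; the gripper's body (76 mm by 85 mm) begins 54 mm behind the grasp point. The pads swing forward as they close: fully open they stand 13 mm farther back than shut.
Start: joints at [-1.309, 0.628, 0.038, 1.517, -0.027, 0.996, -0.02], TCP at [209.25, 615.413, 199.713] pointing down, gripper open.
Joint ranges: [-3.06, 3.06], [-0.37, 2.12], [-1.25, 1.32], [0.18, 2.47], [-1.1, 4.24], [0.23, 1.98], [-2.94, 2.94]. Speed limits (rad/s): [2.57, 2.57, 3.14, 3.14, 3.14, 3.14, 3.14].

INTERFACE

Orientations are given as [roll, pitch, yaw] about the fixed x, y, z axes, in that order (R = Rz(yaw) Ry(pitch) Rx(roll)).
In Python, from cell import ctrl gives the robot as it stands. The module is installed in compiled form; this text tells all that it offers.
- The arm moves only by the tool step_arm, never from a script. Its argument "commands" is one flat list of numbers, 7 for each row, row after row: the shift along the tool's x, y, z in cm, then the turn, a rotation vector about the tool's x, y, z in rad, then the opening, from 0 (shut) to 1 (fully open). A call has 1 to 10 rows; each row is the pose to reach, as a shift and turn from the pose commanded when the call began, along the tool's axes at that moment; what a row does not reach only later rows make up. A row lasts 1/10 s, in which the tool goes at most 50 mm and 8.59 degrees, less where a joint would pass 70% of its speed; a pose out of reach is approached as far as the arm can. A call with a gripper value outside its range is refused whole. The fingers move at their own pace and stop on an object; the grip force is fixed at half the most. Time passes only in rows, so rows that repeat a pose let the fingers close. It gives the time, the measured TCP pose, the force, the opening and the grip force at its end, in the units of the state.
- ctrl.read_state(): the state, without advancing time (a new reading comes with each control period).
- ctrl.get_image(name): name is "side" or "top" or "wrist"; returns a dict with "image" (420x560x3 uint8, red, green, blue), "range_z" (420x560 float32, mm along the optical axis (not along the pixel's ray), 0 where there is no reading), "vfov" (degrees; the focal length in pixels is half the picture's height over the tangent of half this angle, whatever the lens; pixels are square), "cx", "cy" (the principal point, pixels), "world_to_cam" (4x4, takes a point from world to camera coordinates). Camera axes: x right, y down, z forward; pixel columns grow to the right and rows downward; lengths in mm; the calibration is good to about 2 mm. A picture is of the moment at which its call begins.
- ctrl.finish_job(): hands the job in; it is judged then, once.
The state is a dict: "clock": time; "qpos": joint angles; "qd": joint speeds; "tau": joint torques, N m; "eef_pos": TCP position; "tool_rot": TCP orientation; "force": force on the tool from outside, world axes, zero at the start; "torque": the same for the moment, N m; "width": finger opening in mm; "gripper_force": force on a finger pad.
Only numpy, scipy, OpenCV 4.12 (cv2) and the standard library are available. Lean on these libraries where they do the work, as an engineer would, in place of code of your own. Each camera call takes 0.05 s, during which the arm holds its last target. There are 200 camera calls.

## Working session

There is one attempt and no reset: what is moved stays moved. The work goes in short steps, Python scripts to look and compute and a tool call to move; the robot and the scene stay as the last step left them, time stands still between calls to the robot, and variables do not carry over. Pictures are saved under pics/ and viewed, at most 10 in all, crops included, and the job is handed in when it is done.

Besides the shell and the picture viewer there is one more tool, called after "Request:" as name(argument=value, ...) on one line, values as JSON. step_arm: Moves the arm, as the interface text tells. Its arguments: {"type":"object","properties":{"commands":{"type":"array"}},"required":["commands"]}

```bash
mkdir -p pics
cat > h.py <<'E'
import numpy as np, cv2
from cell import ctrl
from scipy.spatial.transform import Rotation as R
def shot(n,save):
    d=ctrl.get_image(n); cv2.imwrite(f'pics/{save}.png',d['image'][:,:,::-1]); np.savez(f'pics/{save}.npz',**d); return d
def cloud(d):
    h,w=d['range_z'].shape; f=h/2/np.tan(np.radians(float(d['vfov']))/2)
    u,v=np.meshgrid(np.arange(w),np.arange(h)); z=d['range_z']
    p=np.stack([(u-d['cx'])/f*z,(v-d['cy'])/f*z,z],-1); T=np.linalg.inv(d['world_to_cam'])
    q=p@T[:3,:3].T+T[:3,3]; q[z==0]=np.nan; return q
E
python3 - <<'E'
from h import *
s=ctrl.read_state(); print({k:np.round(v,3) for k,v in s.items()})
for n in ['side','top']:
    d=shot(n,n+'0'); print(n,np.linalg.inv(d['world_to_cam'])[:3].round(2))
E
```

```text
{'clock': np.float64(0.0), 'qpos': array([-1.309,  0.629,  0.038,  1.518, -0.027,  0.996, -0.02 ]), 'qd': array([ 0.   ,  0.   ,  0.001, -0.001, -0.   ,  0.002, -0.   ]), 'tau': array([-1.0000e-03, -5.6340e+01,  1.2260e+00, -1.9344e+01,  1.1000e-02,
        1.1000e-02, -0.0000e+00]), 'eef_pos': array([209.035, 614.77 , 198.833]), 'tool_rot': array([-3.14 ,  0.   ,  2.814]), 'force': array([-0.498, -0.002, -0.471]), 'torque': array([0.   , 0.02 , 0.017]), 'gripper_force': np.float64(0.0), 'width': np.float64(85.455)}
side [[-9.10000e-01 -3.90000e-01  1.40000e-01  4.41170e+02]
 [-4.10000e-01  8.50000e-01 -3.30000e-01  3.25860e+02]
 [ 0.00000e+00 -3.60000e-01 -9.30000e-01  1.05261e+03]]
top [[-3.00000e-02 -1.00000e+00  4.00000e-02  5.10200e+02]
 [-1.00000e+00  3.00000e-02 -2.00000e-02  2.90600e+01]
 [ 2.00000e-02 -4.00000e-02 -1.00000e+00  1.04798e+03]]
```

View pics/side0.png

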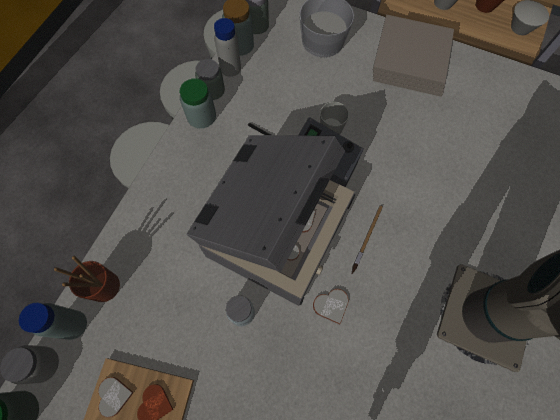

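View pics/top0.png

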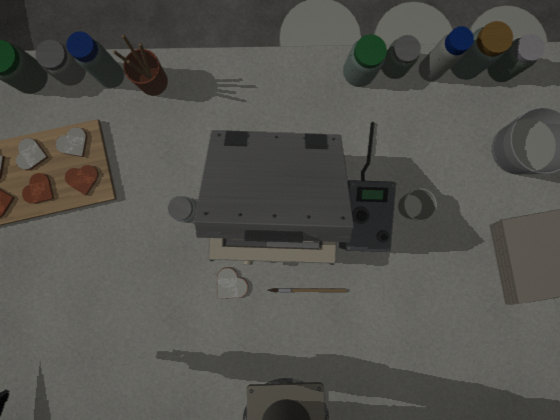

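The top view shows the lid's outer face at about (200–350, 131–225), the lip at (273,236), the start button at (361,215) and the stop button at (383,237). The jar is at (181,208) and the tub at (417,205). Next I'll fit the lid plane and find the buttons.

```bash
cat > m.py <<'E'
from h import *
d=dict(np.load('pics/top0.npz')); P=cloud(d)
f=210/np.tan(np.radians(float(d['vfov']))/2); print('f',f)
q=P[150:205,215:335].reshape(-1,3); q=q[~np.isnan(q[:,0])]
c=np.median(q,0)
for _ in range(5):
    A=np.c_[q[:,:2],np.ones(len(q))]; k=np.linalg.lstsq(A,q[:,2],rcond=None)[0]; r=q[:,2]-A@k; q=q[abs(r)<max(3,2*r.std())]
n=np.array([-k[0],-k[1],1]); n/=np.linalg.norm(n)
print('normal',n,'angle',np.arccos(n[2]),'yaw',np.arctan2(-n[1],-n[0]),'rms',r.std())
# all points on the lid plane
m=np.abs(P@n-q.mean(0)@n)<5
m[:, :150]=0; m[:,400:]=0; m[:100]=0; m[260:]=0
num,lab,st,_=cv2.connectedComponentsWithStats(m.astype(np.uint8)); i=1+np.argmax(st[1:,4]); L=P[lab==i]
yaw=np.arctan2(-n[1],-n[0]); X=np.array([np.cos(yaw),np.sin(yaw),0]);Y=np.array([-X[1],X[0],0])
lx=np.cross(Y,n); 
print('lx',lx,'px',st[i])
a=L@lx; b=L@Y; print('lx range',np.percentile(a,[0,1,99,100]),'y range',np.percentile(b,[0,1,99,100]))
for nm,(u,v) in dict(start=(361,215),stop=(383,237),panel=(370,240),jar=(181,208),tub=(417,205),brushL=(290,290),handle=(370,140)).items():
    print(nm,np.nanmedian(P[v-1:v+2,u-1:u+2].reshape(-1,3),0).round(1))
im=d['image']; o=cv2.resize(im[110:270,160:440],None,fx=2.8,fy=2.8,interpolation=cv2.INTER_CUBIC); o=np.clip(o.astype(float)*1.8,0,255).astype(np.uint8)
cv2.imwrite('pics/crop0.png',o[:,:,::-1])
E
python3 m.py
```

```text
f 384.5807007747846
normal [ 0.59603325 -0.03358291  0.80225716] angle 0.6397296878205113 yaw 3.085308144776347 rms 1.14091654804802
lx [-0.80098674  0.04513081  0.5969786 ] px [  194   130   160    99 13570]
lx range [-490.57673203 -482.82185771 -219.48153626 -217.00259174] y range [-199.82761993 -195.64091234   96.70012328  100.75832091]
start [ 541.4 -188.4  144.8]
stop [ 488.  -241.1  134. ]
panel [ 480.9 -216.5  110.3]
jar [572.  246.   95.6]
tub [ 569.6 -376.3    3.7]
brushL [350.2 -22.1  10. ]
handle [ 750.7 -252.2   10.9]
```

View pics/crop0.png

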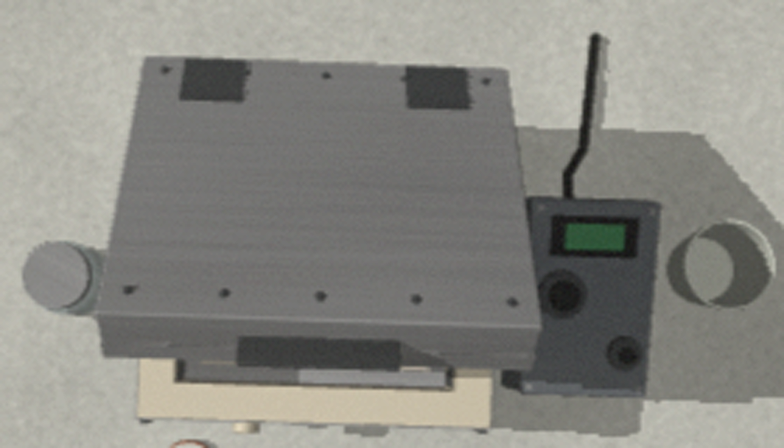

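```bash
cat > g.py <<'E'
from h import *
yaw=-0.0563; th=0.640
X=np.array([np.cos(yaw),np.sin(yaw),0]);Y=np.array([-X[1],X[0],0]);Z=np.array([0,0,1.])
def go(*pts,rpy=(np.pi,0,np.pi+yaw)):
    s=ctrl.read_state(); T=R.from_euler('xyz',s['tool_rot']); t=R.from_euler('xyz',rpy)
    rv=(T.inv()*t).as_rotvec()
    for p in pts: print('world',np.round(p,1),'cm',(T.inv().apply(np.array(p)-s['eef_pos'])/10).round(2),'rv',rv.round(3))
E
cat >> m.py <<'E'
n=-n if n[2]<0 else n
lx=-lx; Y=-Y
c=q.mean(0); a=L@lx; b=L@Y
s0,s1=np.percentile(a,[.3,99.7]); y0,y1=np.percentile(b,[.3,99.7]); print('len',s1-s0,'wid',y1-y0)
sm=(s0+s1)/2
def pt(s,y,h=0): return lx*s+Y*y+n*(c@n+h)
H=pt(sm+135,(y0+y1)/2,-50); print('hinge',H,'lidtop',pt(sm-85,(y0+y1)/2),'free',pt(sm-135,(y0+y1)/2))
from g import go
go((210,615,420),(480,250,420),pt(sm-85,(y0+y1)/2)+[0,0,60])
E
python3 m.py | tail -6
```

```text
handle [ 750.7 -252.2   10.9]
len 267.7154380041992 wid 296.9794985654685
hinge [707.52669341   9.5522867  131.99911446] lidtop [561.11127345  17.80192    303.44726507] free [521.06193647  20.05846063 333.29619524]
world [210 615 420] cm [-9.000e-02  1.000e-02 -2.211e+01] rv [-0.002 -0.    -0.272]
world [480 250 420] cm [-37.4  -25.85 -22.07] rv [-0.002 -0.    -0.272]
world [561.1  17.8 363.4] cm [-52.56 -45.22 -16.38] rv [-0.002 -0.    -0.272]
```

Request:
step_arm(commands=[0, 0, -5, 0, 0, 0, 0, 0, 0, -10, 0, 0, 0, 0, 0, 0, -15, 0, 0, 0, 0, 0, 0, -20, 0, 0, 0, 0, -3, -2, -22, 0, 0, -0.05, 0, -7, -4.5, -22, 0, 0, -0.1, 0, -11, -7.5, -22, 0, 0, -0.2, 0, -15, -10, -22, 0, 0, -0.27, 0, -19, -13, -22, 0, 0, -0.27, 0, -23, -16, -22, 0, 0, -0.27, 0])

```text
clock: 1.1
eef_pos: [376.2, 387.9, 419.4]
tool_rot: [-3.141, -0.0, 3.084]
force: [1.6, 0.3, -0.1]
width: -0.1
gripper_force: 0.0
```

Run:
```python
from g import *
s=ctrl.read_state(); print(s['eef_pos'],s['tool_rot'],s['clock'],s['qpos'].round(2))
go((480,250,420),(555,18,400))
```

```text
[376.22015245 387.88892599 419.35847386] [-3.14113564e+00 -4.15520314e-04  3.08397547e+00] 1.1 [-0.9   0.3   0.06  1.46 -0.02  1.39  0.68]
world [480 250 420] cm [-11.15 -13.17  -0.06] rv [-0.    -0.    -0.001]
world [555  18 400] cm [-19.98 -35.9    1.94] rv [-0.    -0.    -0.001]
```

Request:
step_arm(commands=[-2.5, -4, 0, 0, 0, 0, 0, -5, -8, 0, 0, 0, 0, 0, -7.5, -12, 0, 0, 0, 0, 0, -10, -16, 0, 0, 0, 0, 0, -12.5, -20, 0, 0, 0, 0, 0, -15, -24, 0.5, 0, 0, 0, 0, -17.5, -28, 1.5, 0, 0, 0, 0, -19.5, -32, 3, 0, 0, 0, 0, -20.6, -35, 5, 0, 0, 0, 0, -20.6, -36, 8, 0, 0, 0, 0])

```text
clock: 2.1
eef_pos: [562.0, 13.2, 339.6]
tool_rot: [-3.139, 0.003, 3.077]
force: [0.1, 0.7, -0.7]
width: -0.0
gripper_force: 0.0
```

Run:
```python
from g import *
s=ctrl.read_state(); print(s['eef_pos'],s['clock'],s['force'])
H=np.array([707.5,9.55,131.5])
def lp(t,d=220,h=50): return H-X*(d*np.cos(t)-h*np.sin(t))+Z*(d*np.sin(t)+h*np.cos(t))
go(*[lp(t)+Z*8*np.tan(t) for t in (.64,.56,.48,.4,.32,.24,.16,.08,0)])
shot('side','side1')
```

```text
[562.01251061  13.23679486 339.57186306] 2.1 [ 0.13077153  0.70168819 -0.72214374]
world [561.1  17.8 308.9] cm [0.13 0.46 3.06] rv [-0.003  0.003 -0.008]
world [547.9  18.5 295.7] cm [1.45 0.45 4.38] rv [-0.003  0.003 -0.008]
world [535.7  19.2 281.6] cm [2.68 0.44 5.79] rv [-0.003  0.003 -0.008]
world [524.6  19.9 266.6] cm [3.8  0.44 7.28] rv [-0.003  0.003 -0.008]
world [514.7  20.4 250.8] cm [4.8  0.43 8.86] rv [-0.003  0.003 -0.008]
world [506.   20.9 234.3] cm [ 5.67  0.43 10.51] rv [-0.003  0.003 -0.008]
world [498.6  21.3 217.2] cm [ 6.42  0.43 12.22] rv [-0.003  0.003 -0.008]
world [492.5  21.7 199.6] cm [ 7.03  0.43 13.98] rv [-0.003  0.003 -0.008]
world [487.8  21.9 181.5] cm [ 7.51  0.43 15.78] rv [-0.003  0.003 -0.008]
```

View pics/side1.png

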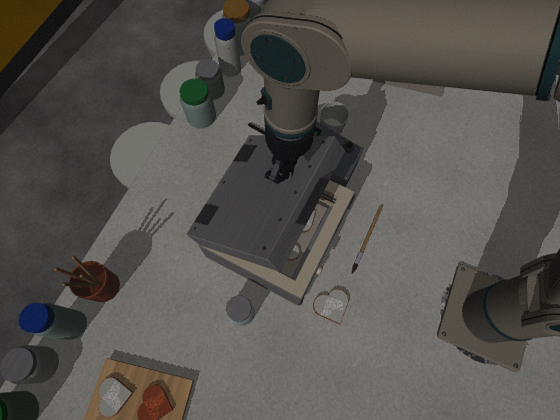

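The shut fingertips are over the steel face at about (280,175), clear of the lining. I'll push along the arc now.

Request:
step_arm(commands=[0.1, 0, 1.5, 0, 0, 0, 0, 0.1, 0, 2.8, 0, 0, 0, 0, 0.4, 0, 3.4, 0, 0, 0, 0, 0.8, 0, 3.8, 0, 0, 0, 0, 1.2, 0, 4.2, 0, 0, 0, 0, 1.6, 0, 4.6, 0, 0, 0, 0, 2.05, 0, 5.1, 0, 0, 0, 0, 2.45, 0, 5.6, 0, 0, 0, 0, 2.85, 0, 6.1, 0, 0, 0, 0, 3.25, 0, 6.6, 0, 0, 0, 0])

```text
clock: 3.15
eef_pos: [527.6, 20.5, 273.6]
tool_rot: [3.141, 0.0, 3.084]
force: [-0.4, 1.5, 3.8]
width: 0.3
gripper_force: 1.6
```

Request:
step_arm(commands=[0.35, 0, 0.6, 0, 0, 0, 0, 0.7, 0, 1.2, 0, 0, 0, 0, 1.0, 0, 1.8, 0, 0, 0, 0, 1.3, 0, 2.4, 0, 0, 0, 0, 1.65, 0, 3.0, 0, 0, 0, 0, 1.95, 0, 3.6, 0, 0, 0, 0, 2.25, 0, 4.2, 0, 0, 0, 0, 2.5, 0, 4.8, 0, 0, 0, 0, 2.75, 0, 5.3, 0, 0, 0, 0, 2.95, 0, 5.8, 0, 0, 0, 0])

```text
clock: 4.15
eef_pos: [498.1, 22.2, 215.2]
tool_rot: [-3.142, -0.0, 3.084]
force: [-1.6, -0.3, 2.4]
width: 0.1
gripper_force: 1.1
```

Remaining: 34 mm down.

Request:
step_arm(commands=[0.2, 0, 0.5, 0, 0, 0, 0, 0.35, 0, 1.0, 0, 0, 0, 0, 0.5, 0, 1.5, 0, 0, 0, 0, 0.65, 0, 1.9, 0, 0, 0, 0, 0.75, 0, 2.3, 0, 0, 0, 0, 0.85, 0, 2.6, 0, 0, 0, 0, 0.9, 0, 2.8, 0, 0, 0, 0, 0.95, 0, 3.0, 0, 0, 0, 0, 0.95, 0, 3.15, 0, 0, 0, 0, 0.95, 0, 3.25, 0, 0, 0, 0])

```text
clock: 5.15
eef_pos: [489.0, 22.7, 183.1]
tool_rot: [3.142, 0.0, 3.084]
force: [-0.3, 0.5, 2.3]
width: -0.2
gripper_force: 0.8
```

Pressing on in 0.5 mm steps until the force rises.

Request:
step_arm(commands=[0, 0, 0.05, 0, 0, 0, 0, 0, 0, 0.1, 0, 0, 0, 0, 0, 0, 0.15, 0, 0, 0, 0, 0, 0, 0.2, 0, 0, 0, 0, 0, 0, 0.25, 0, 0, 0, 0, 0, 0, 0.25, 0, 0, 0, 0])

```text
clock: 5.75
eef_pos: [489.0, 22.7, 180.6]
tool_rot: [3.142, -0.0, 3.084]
force: [-0.7, -0.2, 1.1]
width: 0.0
gripper_force: 0.4
```

Request:
step_arm(commands=[0, 0, 0.05, 0, 0, 0, 0, 0, 0, 0.1, 0, 0, 0, 0, 0, 0, 0.15, 0, 0, 0, 0, 0, 0, 0.15, 0, 0, 0, 0])

```text
clock: 6.15
eef_pos: [488.9, 22.7, 179.1]
tool_rot: [-3.142, -0.0, 3.084]
force: [-1.5, 0.3, 1.2]
width: 0.1
gripper_force: 0.4
```

Request:
step_arm(commands=[0, 0, 0.05, 0, 0, 0, 0, 0, 0, 0.1, 0, 0, 0, 0, 0, 0, 0.15, 0, 0, 0, 0, 0, 0, 0.15, 0, 0, 0, 0])

```text
clock: 6.55
eef_pos: [489.0, 22.7, 177.6]
tool_rot: [-3.142, -0.0, 3.084]
force: [-0.9, -0.4, 0.3]
width: -0.2
gripper_force: 0.3
```

```bash
cat > c.py <<'E'
from h import *
import sys
d=shot('side',sys.argv[1]); P=cloud(d); yaw=-.0563; X=np.array([np.cos(yaw),np.sin(yaw),0]);Y=np.array([-X[1],X[0],0])
q=P.reshape(-1,3); q=q[~np.isnan(q[:,0])]; r=q-[707.5,9.55,0]; a=-(r@X); b=r@Y
for lo,hi in ((30,60),(60,90),(90,120),(120,150),(150,180),(240,262)):
    m=(a>lo)&(a<hi)&(b>60)&(b<130)&(q[:,2]>100); print((lo,hi),np.median(q[m,2]).round(1),m.sum())
E
python3 c.py side2
```

```text
(30, 60) 188.0 378
(60, 90) 191.0 379
(90, 120) 194.6 387
(120, 150) 198.4 400
(150, 180) 201.8 416
(240, 262) 211.4 341
```

View pics/side2.png

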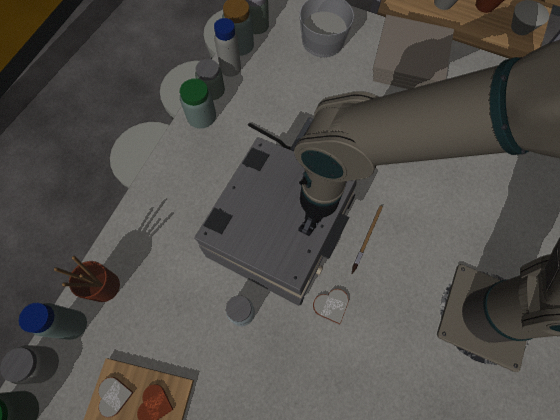

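Run:
```python
from h import *
d=dict(np.load('pics/side2.npz')); P=cloud(d)
a=cv2.resize(d['image'][150:270,260:380],None,fx=4,fy=4,interpolation=cv2.INTER_CUBIC)
w=shot('wrist','wrist2')['image']; w=cv2.resize(w,(320,240)); o=np.zeros((480,800,3),np.uint8); o[:,:480]=a; o[:240,480:]=w
o=np.clip(o*1.7,0,255).astype(np.uint8); cv2.imwrite('pics/cmb2.png',o[:,:,::-1])
for v in range(200,242,4): print(v,[tuple(P[v,u].round().astype(int)) if P[v,u,0]==P[v,u,0] else 0 for u in range(296,328,4)])
s=ctrl.read_state(); print(s['eef_pos'],s['force'],s['qpos'].round(3),s['tau'].round(1))
```

```text
200 [(np.int64(547), np.int64(-13), np.int64(201)), (np.int64(521), np.int64(45), np.int64(354)), (np.int64(511), np.int64(53), np.int64(381)), (np.int64(503), np.int64(58), np.int64(402)), (np.int64(496), np.int64(60), np.int64(413)), (np.int64(489), np.int64(59), np.int64(419)), (np.int64(483), np.int64(57), np.int64(421)), (np.int64(476), np.int64(55), np.int64(421))]
204 [(np.int64(543), np.int64(-3), np.int64(203)), (np.int64(535), np.int64(-8), np.int64(200)), (np.int64(510), np.int64(54), np.int64(366)), (np.int64(502), np.int64(57), np.int64(382)), (np.int64(496), np.int64(52), np.int64(377)), (np.int64(487), np.int64(59), np.int64(402)), (np.int64(481), np.int64(58), np.int64(406)), (np.int64(474), np.int64(55), np.int64(405))]
208 [(np.int64(539), np.int64(6), np.int64(203)), (np.int64(531), np.int64(2), np.int64(202)), (np.int64(508), np.int64(55), np.int64(351)), (np.int64(500), np.int64(59), np.int64(368)), (np.int64(493), np.int64(57), np.int64(372)), (np.int64(486), np.int64(57), np.int64(380)), (np.int64(479), np.int64(54), np.int64(379)), (np.int64(473), np.int64(52)
[... 2474 characters left out ...]
np.int64(208)), (np.int64(472), np.int64(52), np.int64(212)), (np.int64(464), np.int64(47), np.int64(210)), (np.int64(456), np.int64(45), np.int64(214))]
240 [(np.int64(508), np.int64(77), np.int64(209)), (np.int64(500), np.int64(73), np.int64(207)), (np.int64(492), np.int64(70), np.int64(210)), (np.int64(484), np.int64(66), np.int64(209)), (np.int64(476), np.int64(63), np.int64(212)), (np.int64(468), np.int64(59), np.int64(211)), (np.int64(460), np.int64(56), np.int64(212)), (np.int64(452), np.int64(52), np.int64(210))]
[489.21542584  22.67754159 177.64136276] [ 0.00759831  0.63814365 -0.5901368 ] [-0.25   0.439  0.206  1.984 -0.13   0.73   1.547] [ -0.  -41.3   2.3 -15.2   0.    0.    0. ]
```

View pics/cmb2.png

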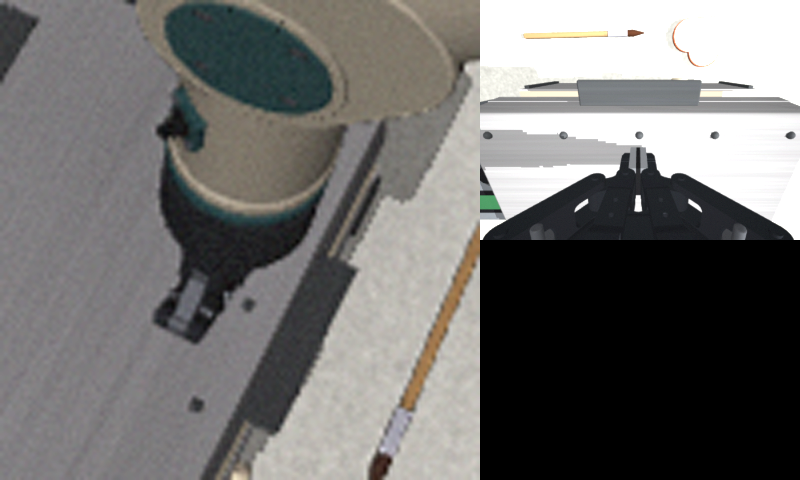

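The lid is still about 0.11 rad open, although the TCP reads z = 178. The fingertips are hidden from the side camera, so I'll check the gap between tips and lid with the wrist depth.

Run:
```python
from h import *
d=dict(np.load('pics/wrist2.npz')); P=cloud(d); np.set_printoptions(linewidth=200,suppress=True)
print(np.linalg.inv(d['world_to_cam']).round(2))
for u in (200,230,255,266,276,290,320): print(u,[list(P[v,u].round().astype(int)) for v in range(215,330,12)])
d=dict(np.load('pics/side2.npz'))
p=d['world_to_cam']@np.r_[489,22.7,177.6,1]; f=210/np.tan(np.radians(float(d['vfov']))/2); print(p[:2]/p[2]*f+[d['cx'],d['cy']])
T=ctrl.get_image('top'); np.savez('pics/top2.npz',**T); Q=cloud(T)
for v in range(130,250,10): print(v,Q[v,225].round(1),Q[v,320].round(1))
```

```text
[[  0.06   0.95   0.3  413.95]
 [  1.    -0.05  -0.02  27.1 ]
 [ -0.     0.3   -0.95 352.41]
 [  0.     0.     0.     1.  ]]
200 [[np.int64(455), np.int64(-12), np.int64(212)], [np.int64(461), np.int64(-13), np.int64(211)], [np.int64(467), np.int64(-14), np.int64(212)], [np.int64(475), np.int64(-15), np.int64(210)], [np.int64(481), np.int64(-16), np.int64(210)], [np.int64(488), np.int64(-17), np.int64(209)], [np.int64(496), np.int64(-18), np.int64(208)], [np.int64(505), np.int64(-20), np.int64(206)], [np.int64(474), np.int64(-2), np.int64(262)], [np.int64(476), np.int64(-2), np.int64(266)]]
230 [[np.int64(455), np.int64(3), np.int64(213)], [np.int64(462), np.int64(2), np.int64(211)], [np.int64(468), np.int64(1), np.int64(211)], [np.int64(475), np.int64(0), np.int64(211)], [np.int64(482), np.int64(-1), np.int64(210)], [np.int64(490), np.int64(-2), np.int64(208)], [np.int64(497), np.int64(-2), np.int64(208)], [np.int64(505), np.int64(-4), np.int64(206)], [np.int64(482), np.int64(6), np.int64(253)], [np.int64(481), np.int64(7), np.int64(260)]]
255 [[np.int64(456), np.int64(14), np.int64
[... 2143 characters left out ...]
 [np.int64(508), np.int64(45), np.int64(207)], [np.int64(484), np.int64(40), np.int64(252)], [np.int64(479), np.int64(38), np.int64(266)]]
[312.43545015 226.64178103]
130 [789.4 143.6   0.9] [ 784.1 -117.8   -0.1]
140 [717.9 124.1 183.3] [ 756.7 -117.2   -2.3]
150 [694.5 124.3 185.8] [690.3 -90.6 183.1]
160 [671.2 124.4 189.3] [666.6 -89.3 187.6]
170 [648.6 124.9 189.6] [643.6 -88.3 189.6]
180 [625.8 125.1 191.7] [620.8 -87.5 190.7]
190 [603.2 125.3 193.8] [597.9 -86.2 194.7]
200 [580.6 125.4 197.6] [575.3 -85.1 197.5]
210 [558.3 125.5 200.1] [553.  -84.3 198.4]
220 [536.2 125.6 203.4] [530.8 -83.  203.1]
230 [514.3 125.7 207.2] [508.8 -82.1 204.6]
240 [492.6 126.  208.1] [487.  -80.9 208.6]
```

Request:
step_arm(commands=[0, 0, -2, 0, 0, 0, 0, 0, 0, -4, 0, 0, 0, 0, 0, 0, -6, 0, 0, 0, 0, 0, 0, -8, 0, 0, 0, 0, 0, 0, -8, 0, 0, 0, 0])

```text
clock: 7.2
eef_pos: [491.0, 22.7, 260.0]
tool_rot: [3.141, 0.006, 3.084]
force: [0.9, 0.6, -0.6]
width: -0.3
gripper_force: 0.0
```

```bash
python3 - <<'E'
from h import *
d=shot('wrist','wrist3'); P=cloud(d)
s=ctrl.read_state(); print(s['eef_pos'],s['force'],s['width'])
for u in (230,255,266,276,290): print(u,[list(map(int,P[v,u].round())) for v in range(215,330,9)])
cv2.imwrite('pics/w3.png',d['image'][:,:,::-1])
E
python3 c.py side3
```

```text
[489.95647767  22.76547758 258.58710406] [-1.034405    0.68045796 -0.03990813] -0.0076946636315394935
230 [[484, -13, 208], [491, -13, 208], [499, -14, 207], [507, -16, 205], [515, -16, 206], [524, -17, 204], [533, -19, 202], [542, -20, 202], [551, -21, 201], [561, -22, 199], [571, -23, 198], [483, 6, 337], [483, 7, 343]]
255 [[485, 7, 209], [492, 6, 209], [501, 5, 206], [508, 5, 206], [517, 4, 205], [525, 3, 205], [483, 13, 302], [484, 13, 309], [483, 14, 318], [477, 16, 335], [478, 16, 340], [478, 16, 345], [479, 16, 348]]
266 [[485, 15, 210], [493, 15, 208], [501, 14, 206], [508, 13, 207], [517, 13, 205], [480, 18, 299], [481, 19, 307], [480, 19, 317], [480, 19, 324], [479, 19, 332], [478, 20, 339], [479, 20, 344], [478, 20, 349]]
(30, 60) 188.0 379
(60, 90) 190.9 382
(90, 120) 194.6 392
(120, 150) 198.3 402
(150, 180) 201.9 412
(240, 262) 211.4 342Traceback (most recent call last):
  File "<stdin>", line 4, in <module>
ValueError: cannot convert float NaN to integer
```

View pics/wrist3.png

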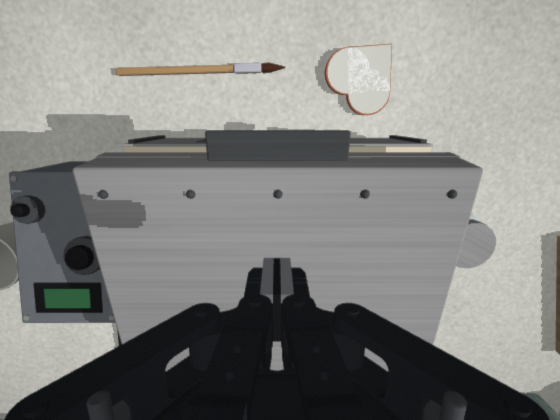

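The wrist view shows the shut tips ending at (275,258), at z of about 297 while the TCP reads 259. So the real tips sit about 35 mm behind the reported TCP, and the lid never went lower than the tips did. I'll keep going down with that offset.

Request:
step_arm(commands=[0, 0, 2.5, 0, 0, 0, 0, 0, 0, 5, 0, 0, 0, 0, 0, 0, 7, 0, 0, 0, 0, 0, 0, 8, 0, 0, 0, 0, 0, 0, 8.4, 0, 0, 0, 0, 0, 0, 8.8, 0, 0, 0, 0, 0, 0, 9.2, 0, 0, 0, 0, 0, 0, 9.6, 0, 0, 0, 0, 0, 0, 9.8, 0, 0, 0, 0])

```text
clock: 8.2
eef_pos: [489.0, 22.8, 159.7]
tool_rot: [3.141, 0.0, 3.084]
force: [-1.6, -0.6, 1.4]
width: 0.1
gripper_force: 0.8
```

Request:
step_arm(commands=[0, 0, 0.2, 0, 0, 0, 0, 0, 0, 0.4, 0, 0, 0, 0, 0, 0, 0.6, 0, 0, 0, 0, 0, 0, 0.8, 0, 0, 0, 0, 0, 0, 0.9, 0, 0, 0, 0])

```text
clock: 8.7
eef_pos: [488.8, 22.7, 150.5]
tool_rot: [-3.142, -0.0, 3.084]
force: [-0.8, -0.4, 1.8]
width: 0.1
gripper_force: 0.8
```

```bash
python3 c.py side4; python3 -c "
from h import *
s=ctrl.read_state(); print(s['eef_pos'],s['force'])"
```

```text
(30, 60) 182.2 387
(60, 90) 181.4 383
(90, 120) 181.3 389
(120, 150) 181.6 393
(150, 180) 181.8 408
(240, 262) 181.9 308
[488.95629368  22.743953   150.41826473] [-0.17844544  0.08989029  0.45508656]
```

Nearly level. A little more, until it seats.

Request:
step_arm(commands=[0, 0, 0.04, 0, 0, 0, 0, 0, 0, 0.08, 0, 0, 0, 0, 0, 0, 0.12, 0, 0, 0, 0, 0, 0, 0.12, 0, 0, 0, 0])

```text
clock: 9.15
eef_pos: [489.1, 22.7, 149.5]
tool_rot: [3.142, 0.0, 3.084]
force: [-0.5, 0.2, -0.1]
width: -0.1
gripper_force: 0.4
```

Request:
step_arm(commands=[0, 0, 0.05, 0, 0, 0, 0, 0, 0, 0.1, 0, 0, 0, 0, 0, 0, 0.15, 0, 0, 0, 0, 0, 0, 0.15, 0, 0, 0, 0])

```text
clock: 9.55
eef_pos: [489.1, 22.7, 149.4]
tool_rot: [3.141, 0.001, 3.084]
force: [-4.2, 0.2, 15.2]
width: -0.1
gripper_force: 7.4
```

Seated: 15 N, and z stopped changing (the true tips are about 32 mm above the reported TCP). Now I'll locate the start button from the wrist view.

Run:
```python
from g import *
d=dict(np.load('pics/wrist3.npz')); P=cloud(d)
def blob(u,v,r,zlo):
    q=P[v-r:v+r,u-r:u+r].reshape(-1,3); q=q[q[:,2]>zlo]; print(np.median(q,0).round(1),((np.nanmax(q,0)+np.nanmin(q,0))/2).round(1),np.ptp(q,axis=0).round(1),len(q))
blob(80,257,18,140); blob(20,210,12,130)
T=dict(np.load('pics/top2.npz')); P=cloud(T); blob(361,215,8,140); blob(383,237,6,128)
print(ctrl.read_state()['eef_pos'])
go((489,22,190),(541.5,-188.5,190),(541.5,-188.5,150))
```

```text
[ 539.2 -185.   144.8] [ 528.5 -160.6  173.8] [61.1 79.5 67.4] 556
[ 488.7 -241.2  134.2] [ 489.2 -243.1  133.3] [13.  14.   6.6] 171
[ 541.2 -189.9  144.3] [ 545.  -190.4  144.5] [31.  23.9  8.5] 91
[ 490.1 -244.3  133.2] [ 491.3 -243.1  132.6] [16.8 18.4  8.7] 33
[489.11880445  22.72264741 149.41099815]
world [489  22 190] cm [ 0.   -0.07 -4.06] rv [ 0.001  0.001 -0.002]
world [ 541.5 -188.5  190. ] cm [ -6.46 -20.78  -4.07] rv [ 0.001  0.001 -0.002]
world [ 541.5 -188.5  150. ] cm [ -6.45 -20.78  -0.07] rv [ 0.001  0.001 -0.002]
```

Request:
step_arm(commands=[0, 0, -2, 0, 0, 0, 0, 0, 0, -5, 0, 0, 0, 0, -1.2, -4, -6, 0, 0, 0, 0, -2.5, -8, -6, 0, 0, 0, 0, -3.8, -12, -6, 0, 0, 0, 0, -5, -16, -6, 0, 0, 0, 0, -6, -19, -6, 0, 0, 0, 0, -6.4, -20.8, -5, 0, 0, 0, 0, -6.4, -20.8, -2, 0, 0, 0, 0, -6.4, -20.8, 0, 0, 0, 0, 0])

```text
clock: 10.55
eef_pos: [540.4, -189.7, 146.6]
tool_rot: [-3.141, -0.0, 3.082]
force: [0.4, 0.6, -0.9]
width: -0.2
gripper_force: 0.0
```

```bash
python3 - <<'E'
from g import *
s=ctrl.read_state(); print(s['eef_pos'],s['force'],s['clock'])
d=shot('wrist','wrist5'); P=cloud(d)
go((541,-188.5,114),(541,-188.5,106))
E
python3 c.py side5
```

```text
[ 540.43917945 -189.65164539  146.5595673 ] [ 0.36072465  0.59301834 -0.94259952] 10.55
world [ 541.  -188.5  114. ] cm [-0.28 -0.02  2.96] rv [ 0.001 -0.006 -0.002]
world [ 541.  -188.5  106. ] cm [-0.29 -0.02  3.76] rv [ 0.001 -0.006 -0.002]
(30, 60) 182.3 383
(60, 90) 180.9 379
(90, 120) 180.9 397
(120, 150) 181.0 394
(150, 180) 180.9 402
(240, 262) 180.9 308
```

View pics/wrist5.png

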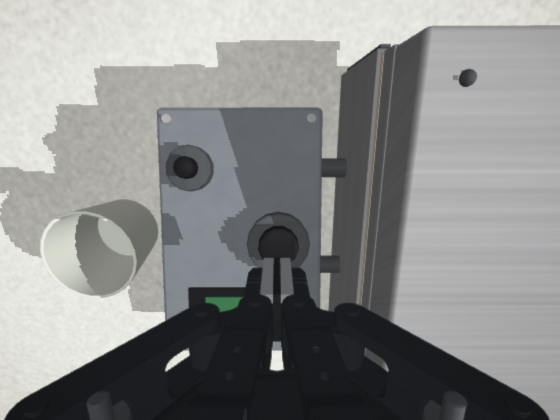

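The lid is level at 181 mm, and the fingertips are lined up with the start button at (278,243). Pressing down.

Request:
step_arm(commands=[0, 0, 1, 0, 0, 0, 0, 0, 0, 2, 0, 0, 0, 0, 0, 0, 2.8, 0, 0, 0, 0, 0, 0, 3.1, 0, 0, 0, 0, 0, 0, 3.3, 0, 0, 0, 0, 0, 0, 3.5, 0, 0, 0, 0])

```text
clock: 11.25
eef_pos: [541.2, -188.7, 113.3]
tool_rot: [-3.142, 0.001, 3.084]
force: [-1.1, 0.4, 3.0]
width: -0.0
gripper_force: 1.0
```

Contact. Press 6 mm further in small steps.

Request:
step_arm(commands=[0, 0, 0.15, 0, 0, 0, 0, 0, 0, 0.3, 0, 0, 0, 0, 0, 0, 0.4, 0, 0, 0, 0, 0, 0, 0.5, 0, 0, 0, 0, 0, 0, 0.55, 0, 0, 0, 0])

```text
clock: 11.75
eef_pos: [542.2, -188.8, 108.2]
tool_rot: [-3.141, 0.003, 3.084]
force: [1.5, 1.6, 9.4]
width: 0.5
gripper_force: 4.4
```

Request:
step_arm(commands=[0, 0, 0.08, 0, 0, 0, 0, 0, 0, 0.1, 0, 0, 0, 0, 0, 0, 0.1, 0, 0, 0, 0])

```text
clock: 12.05
eef_pos: [542.3, -188.8, 108.1]
tool_rot: [-3.141, 0.003, 3.084]
force: [-0.1, 1.5, 12.3]
width: 0.2
gripper_force: 6.1
```

The button has bottomed out: 12 N with no further travel. Retreating straight up.

Request:
step_arm(commands=[0, 0, -1, 0, 0, 0, 0, 0, 0, -3, 0, 0, 0, 0, 0, 0, -6, 0, 0, 0, 0, 0, 0, -10, 0, 0, 0, 0, 0, 0, -14, 0, 0, 0, 0, 0, 0, -16, 0, 0, 0, 0, 0, 0, -16, 0, 0, 0, 0, 0, 0, -16, 0, 0, 0, 0])

```text
clock: 12.85
eef_pos: [539.9, -188.5, 265.8]
tool_rot: [3.141, -0.002, 3.084]
force: [-0.7, -0.6, 0.4]
width: -0.1
gripper_force: 0.0
```

```bash
python3 c.py side6; python3 -c "
from h import *
s=ctrl.read_state(); print(s['eef_pos'],s['force'],s['clock'])"
```

```text
(30, 60) 182.1 384
(60, 90) 181.0 384
(90, 120) 180.9 394
(120, 150) 180.9 394
(150, 180) 181.0 406
(240, 262) 180.8 310
[ 539.50165636 -188.28068349  265.04871725] [ 0.14935869  0.60814283 -0.24304279] 12.9
```

View pics/side6.png

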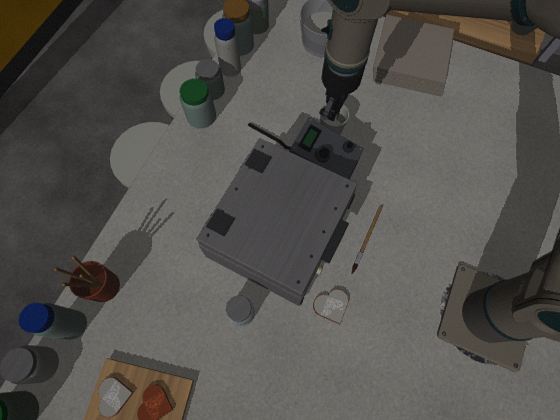

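The lid is shut, and the jar (240,310), tile (332,304), brush (367,240) and tub (335,118) are where they were. The robot is clear of everything.

```bash
python3 -c "
from cell import ctrl
print(ctrl.finish_job())"
```

```text
the job is handed in; nothing more can be done
None
```

I pushed the lid fully shut by its steel face (level at 181 mm), then pressed the start button to its stop, left the stop button and loose items alone, and handed the job in at about 13 s; no verdict was shown.

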